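Wedge a push-button lock in its cradle and hold the sprung back cover down flush

ROBOT

A 6-joint arm with a two-finger parallel gripper is mounted at the origin on a cart in front of the work surface, level with it; the furniture and walls round the work are solid. World frame = base frame: x ahead of the robot, y to its left, z up, the work surface at z = 0. Lengths are in m, angles in rad, forces in N, time in s.
With the tool pointing down it reaches from about 0.225 to 0.875 m from the base axis. Payload 3.4 kg.
Tool frame: the origin (TCP) lies between the finger pads; the fingertips stand 25 mm ahead of it and the grasp point (between the pads) lies 6 mm ahead of it (manip.tips_ahead is the distance from the TCP to the fingertips, in m); z points along the fingers, x is the direction in which the jaws open and shut, and the axes are right-handed (so a half turn about z gives the same grasp; the last joint's range is limited). The gripper opens to 85 mm and grips with 20 to 120 N. Pads are 22 mm wide; open, the fingers measure 114 mm over their backs; the gripper's body (76 mm by 85 mm) begins 54 mm behind the grasp point. The pads swing forward as they close: fully open they stand 13 mm farther back than shut.
Start: joints at [0.991, 0.276, 1.505, -0, 1.361, -0.121], TCP at [0.255, 0.516, 0.256] pointing down, gripper open.
Joint ranges: [-2.89, 2.89], [-0.75, 2.08], [0.22, 2.7], [-1.18, 4.32], [0.11, 2.71], [-2.7, 2.7]. Speed limits (rad/s): [2.57, 2.57, 3.14, 3.14, 3.14, 3.14].

INTERFACE

Orientations are given as a unit quaternion [w, x, y, z].
In Python, from rig import manip gives the robot as it stands. The module is installed in compiled form; this text tells all that it offers.
- The arm moves only by the tool send_rows, never from a script. Its argument "plan" is a list of rows, each an object with "linear": the shift along the tool's x, y, z in m, a list of three; "delta_rot": the turn, a rotation vector about the tool's x, y, z in degrees, a list of three; "fingers": the finger opening in m, from 0 to 0.0854. A call has 1 to 12 rows; each row shifts and turns the pose as measured when the row begins, along the tool's axes as they then stand; what a row does not reach is not made up. A row lasts 1/12 s, in which the tool goes at most 41.7 mm and 7.16 degrees, less where a joint would pass 70% of its speed; a pose out of reach is approached as far as the arm can. A call with a gripper value outside its range is refused whole. The fingers move at their own pace and stop on an object; "force" is the grip in N (left out, the last holds). Time passes only in rows, so rows that do not move let the fingers close. It gives the time, the measured TCP pose, the force and the opening at its end, in the units of the state.
- manip.get_state(): the state, without advancing time (a new reading comes with each control period).
- manip.get_image(name): name is "side" or "top" or "wrist"; returns the picture (480x640x3 uint8, red, green, blue); there is no depth.
- manip.camera_info(name): a dict with "K" (3x3 intrinsics, pixels), "rvec" (rotation vector, rad) and "tvec" (3), from world to camera coordinates, as OpenCV has them. Camera axes: x right, y down, z forward; pixel columns grow to the right and rows downward; lengths in m; the calibration is good to about 2 mm. A picture is of the moment at which its call begins: read the wrist's pose just before it. camera_info takes no time and is no camera call; for the wrist camera it gives the pose at the moment of the call.
- manip.sign_off(): hands the job in, once; it reports no verdict.
Trained networks look in the newest picture that a camera, given by its name, has taken for a name from the list of things; names that differ only in an ending like _2 or _b are one class to them, and where a whole thing is asked for, a point or a joint stands for the part that bears it (a point fixed in the world has none). Each returns a list of dicts, best first, with "p" (0 to 1); they miss things now and then, are a little off and sometimes report something else, mostly with a low value. They report only what shows in the picture. A call takes as long as a camera call. They do not tell look-alikes from the thing itself.
- manip.find_in(thing, camera): "extent" ([left, top, right, bottom] in pixels, round what is visible of it).
- manip.masks_of(thing, camera): "pixels" (480x640 bool, what is visible of it) and "extent" ([left, top, right, bottom] in pixels, round what is visible of it).
The state is a dict: "clock": time; "qpos": joint angles; "qd": joint speeds; "effort": joint torques, N m; "position": TCP position; "ee_rot": TCP orientation; "contact_force": force on the tool from outside, world axes, zero at the start; "moment": the same for the moment, N m; "width": finger opening in m.
Only numpy, scipy, OpenCV 4.12 (cv2) and the standard library are available. Lean on these libraries where they do the work, as an engineer would, in place of code of your own. Each camera call takes 0.05 s, during which the arm holds its last target. There are 200 camera calls.

TASK

A push-button door lock lies face down in the assembly cradle: from the robot's side, slide the wooden wedge thin end first into whichever gap at the lock's ends is wide enough, and push until the lock sits tight against the stop at its other end. Then take the steel back cover out of the parts tray, set it in the lock's recess over the sprung tumblers, press it down flush with the rim and finish while still holding it pressed there, ready for its screws. Leave the oil bottle, screwdriver, lock cylinder and hex key alone.

Things in the scene. Friction and masses are not known exactly. Their poses are not given: they have to be found in the camera images.
- cradle: Fixed cradle: dark base plate 72 x 244 x 8 mm (x, y, z), origin at the centre of its underside on the bench, -x edge on the robot's side. Two rails carry the lock (rail top 18 mm above origin); four cheeks (|y| 17 to 47 mm, top 32 mm above origin) guide its long sides with 1.5 mm play. The gaps at the lock's ends are open from the front and above.
- stop_thick: Steel stop block 52 x 36 x 26 mm (x, y, z) with 4 mm high screw heads on top, fixed on the base plate 94 mm from the cradle's centre along y, at either end. Origin at the centre of its underside, axes along the cradle's. Inner face 76 mm from the cradle's centre: the gap to the lock is 0 to 2 mm, too narrow for the wedge.
- stop_thin: Steel stop block 52 x 16 x 26 mm, otherwise like stop_thick, at the cradle's opposite end, also 94 mm from its centre. Inner face 86 mm from the cradle's centre: the gap to the lock is 10 to 12 mm and takes the wedge; 12 mm once the lock touches stop_thick.
- lock_body: Loose grey metal case 52 x 150 x 28 mm (x, y, z), 0.45 kg, y along the cradle; origin at the centre of its underside, on the rails. Recess 43 x 103 mm in the middle of the top, rim with 2 mm lead-in; the cover lands on a ledge 23 mm above the origin. Ten brass tumblers on springs, tips 27 mm above the origin, push the cover up: 4 N at first, 8 N when flush.
- cover: Loose steel cover, 0.15 kg: plate 40 x 100 x 5 mm (x, y, z), in its middle a square bush 16 x 16 mm whose top is 35 mm above the origin (centre of the plate's underside). Lies flat in the tray, bush up; fits either way round. Laid in the recess it stands 4 mm proud on the tumblers; flush, its origin is 23 mm above the lock's.
- parts_tray: Fixed shallow dark steel tray 114 x 196 x 16 mm, walls and floor 3 mm; origin at the centre of its underside. The cover lies in its larger compartment (y -53 to +95 mm), four small screws in the other.
- wedge: Loose hardwood wedge, 50 g, on its long edge: 80 mm long (x), 28 mm high. From above 15 mm thick (y) from the tail x = -40 to -20 mm, then tapering to 7 mm at the thin end x = +40 mm (rounded). Origin: centre of its underside. 12 mm thick 37 mm from the thin end, so it goes in that far; it slides on the cradle's base plate (8 mm above the bench) and stays by friction.
- wedge_nose (a point): The middle of the wedge's thin end (x = +40 mm, 14 mm above its underside).
- oil_bottle: Bystander: small upright oil bottle, 37 mm wide, 122 mm high, origin at the centre of its underside.
- screwdriver: Bystander: screwdriver, 160 mm long, 20 mm thick, lying at the front of the bench; origin under its middle, y along it.
- lock_cylinder: Bystander: brass lock cylinder, 35 mm across, 30 mm high, standing on its end; origin at the centre of its underside.
- hex_key: Bystander: hex key 28 x 75 x 5 mm, lying flat; origin under its middle.
- key_cutter: Fixed key cutting machine behind the work, not used: keep clear of it. Origin 33 mm above the bench under its middle. Nearest to the robot is the 30 mm ball of its lever, centred 121 mm before (-x) the origin, 31 mm to +y, 125 mm above the bench; the rest starts 90 mm before the origin, up to 174 mm above the bench. Its riser (32 mm high) begins 104 mm before the origin.
Not all that is in view belongs to the job. What is shaped like the cover but orange is not meant.

How it is judged:
On the way, in this order (a step that is already met when the one before it is completed fails the run):
1. with the cover not yet on the lock, the wedge stands thin end first in the gap at the thin stop and the lock is tight against the thick stop (horizontal distance between cover and lock_body above 0.08 m and horizontal distance between lock_body and stop_thick below 0.0939 m and x of wedge_nose in the frame of cradle above 0.006 m and horizontal distance between wedge_nose and lock_body below 0.095 m and z of wedge in the frame of cradle below 0.013 m and angle between wedge's own z axis and vertical below 0.12 rad), for 0.2 s.
2. the cover lies in the mouth of the lock's recess (horizontal distance between cover and lock_body below 0.005 m and z of cover in the frame of lock_body below 0.0285 m), for 0.1 s.
At the end, for the whole second after the job is handed in: Wedge upright on the base plate in the gap at the thin stop, thin end 32 mm or more past the lock's front side; lock within 0.9 mm of the thick stop; cover level in the recess, within 1 mm of flush, at rest, held down by the fingers (horizontal distance between lock_body and stop_thick below 0.0939 m and x of wedge_nose in the frame of cradle above 0.006 m and horizontal distance between wedge_nose and lock_body below 0.095 m and z of wedge in the frame of cradle below 0.013 m and angle between wedge's own z axis and vertical below 0.12 rad and horizontal distance between cover and lock_body below 0.004 m and z of cover in the frame of lock_body below 0.024 m and angle between the z axis of cover and the z axis of lock_body, either way round below 0.03 rad and angle between the y axis of cover and the y axis of lock_body, either way round below 0.06 rad and linear speed of cover below 0.02 m/s and contact force between the fingers and cover above 2 N); the arm keeps its last pose, push and grip.
It fails at once if the oil bottle, screwdriver, lock cylinder or hex key is moved more than 30 mm or the bottle or lock cylinder knocked over (distance of any of oil_bottle, screwdriver, lock_cylinder, hex_key from where it was at the start of the episode above 0.03 m or angle between any of oil_bottle, lock_cylinder's own z axis and vertical above 0.7 rad).
It also fails if it takes over 51 s, if anything falls off the work surface, if the arm or the gripper's body presses on something with over 40 N, if the wrist force passes 120 N, or if a joint passes its speed limit or range.

## Working session

There is one attempt and no reset: what is moved stays moved. The work goes in short steps, Python scripts to look and compute and a tool call to move; the robot and the scene stay as the last step left them, time stands still between calls to the robot, and variables do not carry over. Pictures are saved under pics/ and viewed, about 8 in all and at most 12, crops included, and the job is handed in when it is done.

Besides the shell and the picture viewer there is one more tool, called after "Emit:" as name([rows], argument=value, ...), one row to a line, values as JSON. send_rows: Moves the arm, as the interface text tells. Its arguments: {"type":"object","properties":{"plan":{"type":"array","items":{"type":"object","properties":{"linear":{"type":"array","items":{"type":"number"}},"delta_rot":{"type":"array","items":{"type":"number"}},"fingers":{"type":"number"}}}},"force":{"type":"number"}},"required":["plan"]}

```bash
mkdir -p pics
cat > h.py <<'E'
import numpy as np, cv2
from rig import manip
def cam(n):
    c=manip.camera_info(n); R=cv2.Rodrigues(np.array(c['rvec'],float))[0]
    return np.array(c['K'],float),R,np.array(c['tvec'],float).ravel()
def proj(n,P):
    K,R,t=cam(n); p=(np.atleast_2d(P)@R.T+t)@K.T; return p[:,:2]/p[:,2:]
def unproj(n,uv,z):
    K,R,t=cam(n); uv=np.atleast_2d(np.array(uv,float))
    d=np.c_[uv,np.ones(len(uv))]@np.linalg.inv(K).T@R; C=-R.T@t
    return C+d*((z-C[2])/d[:,2])[:,None]
def save(n,f):
    im=manip.get_image(n); cv2.imwrite('pics/'+f,im[:,:,::-1]); return im
def rect(m,n,z):
    ys,xs=np.nonzero(m); P=unproj(n,np.c_[xs,ys],z)[:,:2]
    return cv2.minAreaRect((P*1000).astype(np.float32))
E
python3 - <<'E'
from h import *
s=manip.get_state(); print({k:np.round(v,3).tolist() for k,v in s.items()})
a=save('top','top.png'); 
for th,z in [('cradle',.008),('stop_thick',.034),('stop_thin',.034),('lock_body',.046),('cover',.008),('parts_tray',.016),('wedge',.028),('oil_bottle',.0),('screwdriver',.01),('lock_cylinder',.03),('hex_key',.0),('key_cutter',.1)]:
    for r in manip.masks_of(th,'top')[:3]:
        q=rect(r['pixels'],'top',z); print(th,round(r['p'],2),np.round(r['extent']).tolist(),np.round(q[0]),np.round(q[1]),round(q[2],1))
save('side','side.png')
K,R,t=cam('top');print(-R.T@t)
K,R,t=cam('side');print(-R.T@t)
E
```

```text
{'clock': 0.0, 'qpos': [0.991, 0.277, 1.506, -0.0, 1.361, -0.121], 'qd': [-0.0, 0.002, 0.001, 0.001, 0.001, 0.002], 'effort': [0.001, -41.678, -24.581, -0.0, 0.011, 0.0], 'position': [0.254, 0.515, 0.255], 'ee_rot': [0.0, 0.849, 0.528, -0.001], 'contact_force': [-0.355, -0.778, -0.529], 'moment': [0.019, -0.013, -0.044], 'width': 0.085}
cradle 0.76 [212.0, 242.0, 304.0, 276.0] [502. 260.] [ 75. 241.] 0.8
stop_thick 0.71 [209.0, 248.0, 226.0, 268.0] [500. 359.] [55. 34.] 0.5
stop_thin 0.63 [224.0, 245.0, 287.0, 268.0] [500. 263.] [ 55. 153.] 0.6
lock_body 0.8 [225.0, 246.0, 287.0, 270.0] [498. 262.] [ 54. 151.] 0.4
cover 0.96 [449.0, 243.0, 489.0, 270.0] [ 494. -298.] [ 41. 103.] 19.1
parts_tray 0.83 [437.0, 237.0, 518.0, 285.0] [ 486. -312.] [116. 202.] 0.2
wedge 0.53 [373.0, 260.0, 392.0, 286.0] [456. -64.] [74. 17.] 24.7
oil_bottle 0.8 [176.0, 217.0, 197.0, 237.0] [587. 455.] [58. 37.] 44.7
screwdriver 0.51 [429.0, 308.0, 483.0, 316.0] [ 352. -253.] [ 20. 153.] 7.0
lock_cylinder 0.46 [423.0, 215.0, 440.0, 227.0] [ 585. -198.] [29. 36.] 43.6
hex_key 0.56 [166.0, 285.0, 184.0, 291.0] [432. 481.] [50. 10.] 86.0
key_cutter 0.56 [210.0, 242.0, 306.0, 276.0] [488. 250.] [ 73. 228.] 1.1
[0.3230796  0.09406436 1.33661841]
[ 0.29679791 -0.95319865  0.87246094]
```

View pics/top.png

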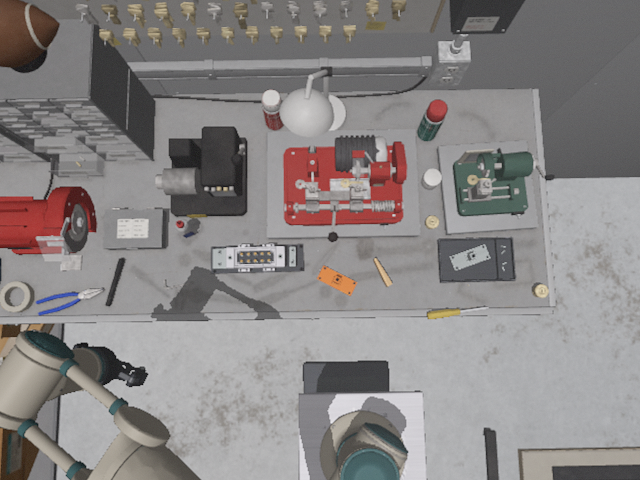

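View pics/side.png

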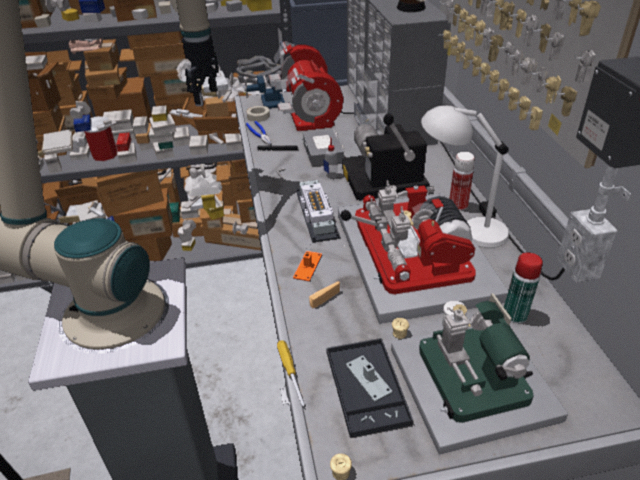

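The top view shows the cradle at about (257,259) px. The wedge is at (382,272), with its thin end apparently up and left. The steel cover is in the tray at (470,257), and the orange look-alike at (336,280). The side view agrees. I'll square the tool to the cradle and move over it for a close look.

Emit:
send_rows([
  {"linear": [0,0,-0.012],"delta_rot": [0,0,-6.5],"fingers": 0.085},
  {"linear": [0,0,-0.012],"delta_rot": [0,0,-6.5],"fingers": 0.085},
  {"linear": [0,0,-0.012],"delta_rot": [0,0,-6.5],"fingers": 0.085},
  {"linear": [0,0,-0.012],"delta_rot": [0,0,-6.5],"fingers": 0.085},
  {"linear": [-0.035,0.02,0],"delta_rot": [0,0,0],"fingers": 0.085},
  {"linear": [-0.035,0.02,0],"delta_rot": [0,0,0],"fingers": 0.085},
  {"linear": [-0.035,0.02,0],"delta_rot": [0,0,0],"fingers": 0.085},
  {"linear": [-0.035,0.02,0],"delta_rot": [0,0,0],"fingers": 0.085},
  {"linear": [-0.035,0.02,0],"delta_rot": [0,0,0],"fingers": 0.085},
  {"linear": [-0.035,0.02,0],"delta_rot": [0,0,0],"fingers": 0.085},
  {"linear": [-0.035,0.02,0],"delta_rot": [0,0,0],"fingers": 0.085},
  {"linear": [-0.03,0.01,0],"delta_rot": [0,0,0],"fingers": 0.085},
])

```text
clock: 1.7
position: [0.4139, 0.241, 0.3056]
ee_rot: [-0.001, 0.695, 0.719, 0.003]
contact_force: [-0.3, 0.4, 0.4]
width: 0.0848
```

```bash
cat >> h.py <<'E'
from scipy.spatial.transform import Rotation as Ro
def st():
    s=manip.get_state(); q=s['ee_rot']; M=Ro.from_quat([q[1],q[2],q[3],q[0]]).as_matrix()
    print('t',round(s['clock'],2),'pos',np.round(s['position'],4),'xyaw',round(np.degrees(np.arctan2(M[1,0],M[0,0])),2),'z',np.round(M[:,2],3),'F',np.round(s['contact_force'],1),'w',round(s['width'],4)); return np.array(s['position']),M
E
python3 - <<'E'
from h import *
st(); im=save('wrist','w1.png')
K,R,t=cam('wrist');print(-R.T@t,K[0,0]); print(R)
for th,z in [('cradle',.008),('stop_thick',.034),('stop_thin',.034),('lock_body',.046),('wedge',.028)]:
    for r in manip.masks_of(th,'wrist')[:3]:
        q=rect(r['pixels'],'wrist',z); print(th,round(r['p'],2),np.round(r['extent']).tolist(),np.round(q[0],1),np.round(q[1],1),round(q[2],1))
print(unproj('top',[[333,237]],.125))
E
```

```text
t 1.7 pos [0.4139 0.241  0.3056] xyaw 91.96 z [ 0.003  0.005 -1.   ] F [-0.3  0.4  0.4] w 0.0848
[0.33452388 0.23359163 0.42186267] 395.9277431472329
[[-0.03029431  0.99953862 -0.00219361]
 [ 0.94679084  0.029399    0.320504  ]
 [ 0.32042061  0.00763256 -0.94724462]]
cradle 0.61 [224.0, 229.0, 448.0, 304.0] [503.5 258.9] [ 85.6 242.8] 0.4
stop_thick 0.95 [407.0, 242.0, 443.0, 298.0] [492.5 355.9] [63.5 38.4] 7.4
stop_thick 0.67 [0.0, 180.0, 67.0, 257.0] [448.2 -49. ] [79.1 34.5] 26.1
lock_body 0.74 [266.0, 246.0, 412.0, 303.0] [492.  265.9] [148.5  61.3] 89.9
lock_body 0.52 [492.0, 205.0, 561.0, 225.0] [419.8 450. ] [72.1 24. ] 83.7
wedge 0.68 [0.0, 182.0, 63.0, 257.0] [449.7 -49.6] [79.4 34.1] 27.8
[[0.53238832 0.06446819 0.125     ]]
```

View pics/w1.png

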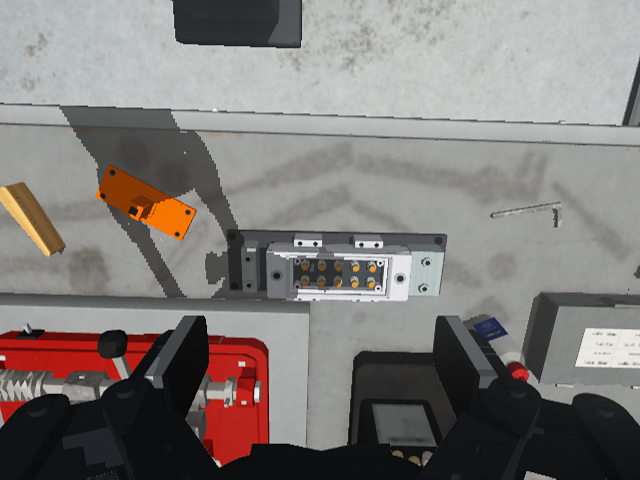

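Emit:
send_rows([
  {"linear": [-0.0395,0,0.013],"delta_rot": [0,0,0],"fingers": 0.05},
  {"linear": [-0.0395,0,0.013],"delta_rot": [0,0,0],"fingers": 0.05},
  {"linear": [-0.0395,0,0.013],"delta_rot": [0,0,0],"fingers": 0.05},
  {"linear": [-0.0395,0,0.013],"delta_rot": [0,0,0],"fingers": 0.05},
  {"linear": [-0.0395,0,0.013],"delta_rot": [0,0,0],"fingers": 0.05},
  {"linear": [-0.0395,0,0.013],"delta_rot": [0,0,0],"fingers": 0.05},
  {"linear": [-0.0395,0,0.013],"delta_rot": [0,0,0],"fingers": 0.05},
  {"linear": [-0.0395,0,0.013],"delta_rot": [0,0,0],"fingers": 0.05},
  {"linear": [0,0,0],"delta_rot": [0,0,-7.1],"fingers": 0.05},
  {"linear": [0,0,0],"delta_rot": [0,0,-7.1],"fingers": 0.05},
  {"linear": [0,0,0],"delta_rot": [0,0,-7.1],"fingers": 0.05},
])

```text
clock: 2.92
position: [0.4316, -0.0645, 0.1941]
ee_rot: [0.0, 0.53, 0.848, 0.01]
contact_force: [-0.3, 1.0, 1.4]
width: 0.05
```

Run:
```python
from h import *
p,M=st(); im=save('wrist','w2.png')
for r in manip.masks_of('wedge','wrist')[:2]:
    q=rect(r['pixels'],'wrist',.028); print(round(r['p'],2),np.round(r['extent']).tolist(),np.round(q[0],1),np.round(q[1],1),round(q[2],1))
```

```text
t 2.92 pos [ 0.4316 -0.0645  0.1941] xyaw 115.97 z [ 0.011  0.017 -1.   ] F [-0.3  1.   1.4] w 0.05
0.88 [293.0, 189.0, 318.0, 300.0] [455.  -64.4] [85.3 15.7] 27.0
```

View pics/w2.png

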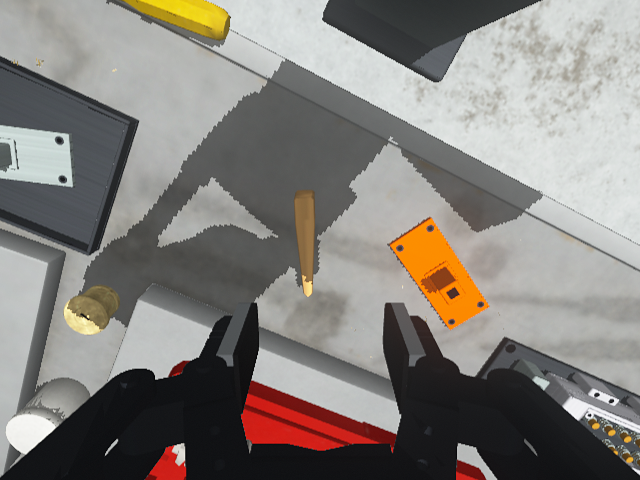

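```bash
cat >> h.py <<'E'
def go(target,yaw):
    """remaining shift in present tool axes and rotvec (deg, tool) to reach target with tool x at world yaw, pointing down"""
    p,M=st(); c,s=np.cos(np.radians(yaw)),np.sin(np.radians(yaw))
    T=np.array([[c,s,0],[s,-c,0],[0,0,-1.]])
    rv=np.degrees(Ro.from_matrix(M.T@T).as_rotvec()); d=np.array(target)-p
    print('shift now axes',np.round(M.T@d,4),'final axes',np.round(T.T@d,4),'rot',np.round(rv,2))
E
python3 - <<'E'
from h import *
m=manip.masks_of('wedge','wrist')[0]['pixels']; ys,xs=np.nonzero(m)
for y in range(190,300,12): print(y,xs[ys==y].min(),xs[ys==y].max(),end='; ')
print()
a=unproj('wrist',[[304,190]],.028)[0]; b=unproj('wrist',[[307.5,277]],.028)[0]; e=b-a
print(a,b,np.linalg.norm(e),np.degrees(np.arctan2(e[1],e[0])))
u=e/np.linalg.norm(e); yw=np.degrees(np.arctan2(e[1],e[0]))
g=a+u*.016; g[2]=.031; print('grasp',g)
go(g,yw+90)
E
```

```text
190 298 311; 202 294 314; 214 294 314; 226 295 314; 238 297 314; 250 298 313; 262 300 313; 274 302 311; 286 303 312; Traceback (most recent call last):
  File "<stdin>", line 3, in <module>
    return umr_minimum(a, axis, None, out, keepdims, initial, where)
ValueError: zero-size array to reduction operation minimum which has no identity
```

Run:
```python
from h import *
a=unproj('wrist',[[304.3,190]],.028)[0]; b=unproj('wrist',[[307,280]],.028)[0]; e=b-a
print(a,b,np.linalg.norm(e),np.degrees(np.arctan2(e[1],e[0])))
u=e/np.linalg.norm(e); yw=np.degrees(np.arctan2(e[1],e[0]))
g=a+u*.016; g[2]=.031; print('grasp',g)
go(g,yw+90)
```

```text
[ 0.41721362 -0.08234982  0.028     ] [ 0.48124198 -0.05051182  0.028     ] 0.07150726559167106 26.438792838805902
grasp [ 0.43154019 -0.07522596  0.031     ]
t 3.07 pos [ 0.4317 -0.0636  0.1946] xyaw 115.55 z [ 0.011  0.017 -1.   ] F [0.2 0.  0.1] w 0.0501
shift now axes [-0.0121 -0.008   0.1633] final axes [-0.0104 -0.0053  0.1636] rot [ 1.01 -0.57 -0.89]
```

Emit:
send_rows([
  {"linear": [-0.0105,0.002,0.002],"delta_rot": [1.0,-0.6,-0.9],"fingers": 0.05},
  {"linear": [0,0,0.032],"delta_rot": [0,0,0],"fingers": 0.05},
  {"linear": [0,0,0.032],"delta_rot": [0,0,0],"fingers": 0.05},
  {"linear": [0,0,0.032],"delta_rot": [0,0,0],"fingers": 0.05},
  {"linear": [0,0,0.032],"delta_rot": [0,0,0],"fingers": 0.05},
  {"linear": [0,0,0.02],"delta_rot": [0,0,0],"fingers": 0.05},
  {"linear": [0,0,0],"delta_rot": [0,0,0],"fingers": 0.05},
])

```text
clock: 3.65
position: [0.4501, -0.0711, 0.0432]
ee_rot: [0.01, 0.526, 0.851, -0.0]
contact_force: [0.2, 0.9, -0.3]
width: 0.0501
```

Run:
```python
from h import *
go([.4335,-.0745,.031],116.4)
```

```text
t 3.65 pos [ 0.4501 -0.0711  0.0432] xyaw 116.55 z [ 0.017 -0.011 -1.   ] F [ 0.2  0.9 -0.3] w 0.0501
shift now axes [ 0.0046 -0.0165  0.012 ] final axes [ 0.0043 -0.0164  0.0122] rot [0.58 0.99 0.16]
```

Emit:
send_rows([
  {"linear": [0.0043,-0.0164,0.0],"delta_rot": [0.6,1.0,0.2],"fingers": 0.05},
  {"linear": [0,0,0.006],"delta_rot": [0,0,0],"fingers": 0.05},
  {"linear": [0,0,0],"delta_rot": [0,0,0],"fingers": 0.05},
])

```text
clock: 3.9
position: [0.4342, -0.0742, 0.0374]
ee_rot: [-0.001, 0.526, 0.85, -0.0]
contact_force: [-0.8, -0.3, 0.2]
width: 0.0497
```

Run:
```python
from h import *
go([.4335,-.0745,.031],116.4)
im=save('wrist','w3.png')
```

```text
t 3.9 pos [ 0.4342 -0.0742  0.0374] xyaw 116.46 z [-0.001 -0.    -1.   ] F [-0.8 -0.3  0.2] w 0.0497
shift now axes [ 0.     -0.0008  0.0064] final axes [ 0.     -0.0008  0.0064] rot [-0.07 -0.03  0.06]
```

View pics/w3.png

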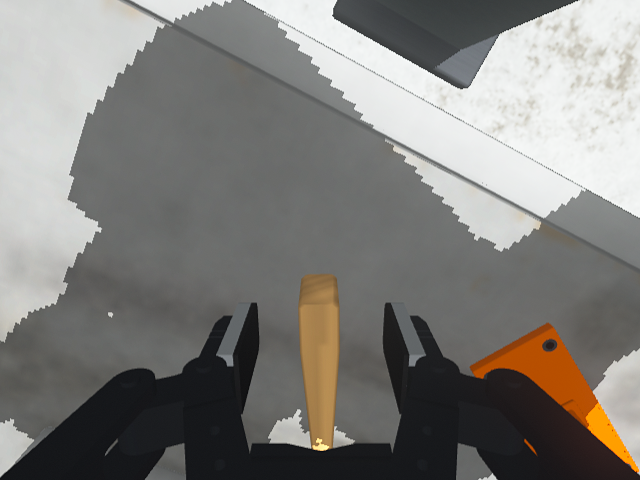

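Emit:
send_rows([
  {"linear": [0,0,0.0064],"delta_rot": [0,0,0],"fingers": 0.05},
  {"linear": [0,0,0],"delta_rot": [0,0,0],"fingers": 0.005},
  {"linear": [0,0,0],"delta_rot": [0,0,0],"fingers": 0.005},
  {"linear": [0,0,0],"delta_rot": [0,0,0],"fingers": 0.005},
  {"linear": [0,0,0],"delta_rot": [0,0,0],"fingers": 0.005},
  {"linear": [0,0,0],"delta_rot": [0,0,0],"fingers": 0.005},
  {"linear": [0,0,0],"delta_rot": [0,0,0],"fingers": 0.005},
], force=70)

```text
clock: 4.53
position: [0.4374, -0.0755, 0.0348]
ee_rot: [0.005, 0.527, 0.85, 0.001]
contact_force: [-0.3, -0.0, 0.3]
width: 0.0134
```

Run:
```python
from h import *
p,M=st(); im=save('wrist','w4.png')
m=manip.masks_of('wedge','wrist')
for r in m[:2]: print(r['p'],r['extent'])
ys,xs=np.nonzero(m[0]['pixels']); 
for y in range(ys.min(),ys.max(),8):
    k=xs[ys==y]; print(y,k.min() if len(k) else 0,k.max() if len(k) else 0,end='; ')
print()
for v in (290,295,300,305): print(v,(M.T@(unproj('wrist',[[321,v]],.028)[0]-p)).round(4))
```

```text
t 4.53 pos [ 0.4374 -0.0755  0.0348] xyaw 116.4 z [ 0.008 -0.004 -1.   ] F [-0.3 -0.   0.3] w 0.0134
0.7 [300.5, 269.8, 346.3, 451.6]
272 308 333; 280 302 338; 288 301 339; 296 301 340; 304 300 340; 312 299 342; 320 301 340; 328 302 339; 336 302 339; 344 303 339; 352 302 339; 360 302 338; 368 303 338; 376 304 338; 384 305 338; 392 305 338; 400 306 337; 408 307 337; 416 308 336; 424 309 336; 432 310 336; 440 311 334; 448 313 328; 
290 [-0.0003 -0.0211  0.0067]
295 [-0.0003 -0.0192  0.0067]
300 [-0.0003 -0.0173  0.0067]
305 [-0.0003 -0.0154  0.0067]
```

Emit:
send_rows([
  {"linear": [0,0,-0.01],"delta_rot": [0,0,0],"fingers": 0.005},
  {"linear": [0,0,-0.035],"delta_rot": [0,0,0],"fingers": 0.005},
  {"linear": [0,0,-0.04],"delta_rot": [0,0,6.6],"fingers": 0.005},
  {"linear": [0,0,-0.04],"delta_rot": [0,0,6.6],"fingers": 0.005},
  {"linear": [0,0,-0.01],"delta_rot": [0,0,6.6],"fingers": 0.005},
  {"linear": [0.0,0,0],"delta_rot": [0,0,6.6],"fingers": 0.005},
  {"linear": [0.036,-0.008,0],"delta_rot": [0,0,0],"fingers": 0.005},
  {"linear": [0.036,-0.008,0],"delta_rot": [0,0,0],"fingers": 0.005},
  {"linear": [0.036,-0.008,0],"delta_rot": [0,0,0],"fingers": 0.005},
  {"linear": [0.036,-0.008,0],"delta_rot": [0,0,0],"fingers": 0.005},
  {"linear": [0.036,-0.008,0],"delta_rot": [0,0,0],"fingers": 0.005},
  {"linear": [0.036,-0.008,0],"delta_rot": [0,0,0],"fingers": 0.005},
])

```text
clock: 5.63
position: [0.3962, 0.1426, 0.1757]
ee_rot: [0.007, 0.721, 0.693, 0.003]
contact_force: [0.8, -0.3, -1.0]
width: 0.013
```

Run:
```python
from h import *
go([.385,.22,.17],90)
```

```text
t 5.63 pos [0.3962 0.1426 0.1757] xyaw 87.69 z [ 0.013 -0.006 -1.   ] F [ 0.8 -0.3 -1. ] w 0.013
shift now axes [ 0.0769 -0.0144  0.005 ] final axes [ 0.0774 -0.0112  0.0057] rot [ 0.77  0.35 -2.31]
```

Emit:
send_rows([
  {"linear": [0.038,-0.006,0.002],"delta_rot": [0,0,0],"fingers": 0.005},
  {"linear": [0.038,-0.006,0.002],"delta_rot": [0,0,0],"fingers": 0.005},
  {"linear": [0,0,0],"delta_rot": [0.8,0.35,-2.3],"fingers": 0.005},
  {"linear": [0,0,0],"delta_rot": [0,0,0],"fingers": 0.005},
])

```text
clock: 5.97
position: [0.3828, 0.2304, 0.1709]
ee_rot: [-0.002, 0.703, 0.711, 0.001]
contact_force: [-0.1, -0.7, -0.9]
width: 0.0135
```

Run:
```python
from h import *
p,M=st(); im=save('wrist','w5.png')
for th,z in [('stop_thin',.034),('lock_body',.046),('wedge',.02),('cradle',.008)]:
    for r in manip.masks_of(th,'wrist')[:2]: print(th,round(r['p'],2),np.round(r['extent'],1))
cv2.imwrite('pics/w5c.png',cv2.resize(im[200:480,160:480,::-1],None,fx=2.4,fy=2.1,interpolation=cv2.INTER_CUBIC))
```

```text
t 5.97 pos [0.3828 0.2304 0.1709] xyaw 90.7 z [-0.001  0.004 -1.   ] F [-0.1 -0.7 -0.9] w 0.0135
stop_thin 0.89 [229.  333.  253.  369.2]
lock_body 0.55 [292.7 340.  466.2 419.1]
wedge 0.83 [299.7 271.7 342.5 452.6]
cradle 0.61 [204.9 315.9 509.5 369.1]
```

View pics/w5c.png

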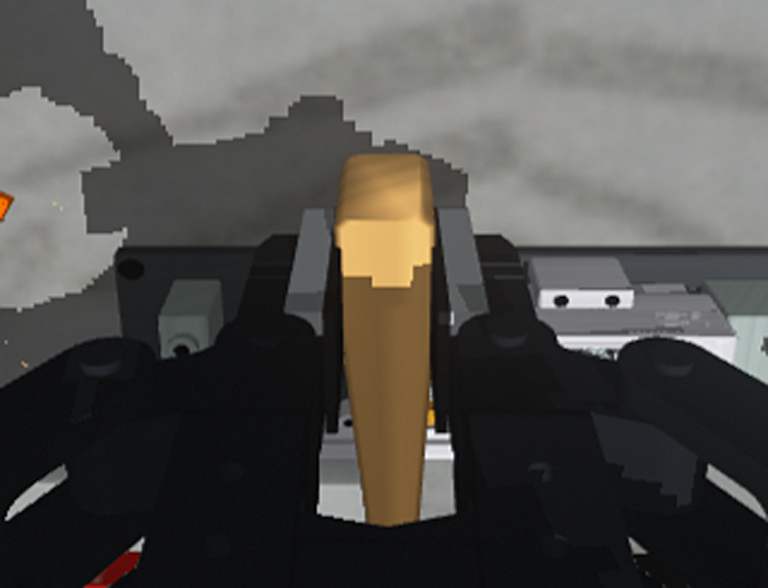

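Run:
```python
from h import *
p,M=st()
for n,uv,z in [('stop inner bot',(251.7,333.5),.008),('base corner L',(209.2,317.6),.008),('base corner R',(509.5,317.6),.008),('stop outer bot',(229,333.5),.008),('wedge nose top',(323.5,450),p[2]-.007)]:
    print(n,unproj('wrist',[uv],z)[0].round(4))
r=manip.masks_of('cradle','wrist')[0]['pixels']; ys,xs=np.nonzero(r)
for x in (225,235,245,255,265,400,440,470,495,505): k=ys[xs==x]; print(x,k.min() if len(k) else None,end='; ')
im=manip.get_image('wrist')
print(im[325].sum(1)[200:225], im[325].sum(1)[500:520]); print(im[345].sum(1)[225:262])
```

```text
t 6.22 pos [0.3836 0.2274 0.1711] xyaw 90.25 z [-0.     0.004 -1.   ] F [ 0.5 -0.3 -0.3] w 0.0134
stop inner bot [0.4766 0.1726 0.008 ]
base corner L [0.4622 0.1395 0.008 ]
base corner R [0.4617 0.3791 0.008 ]
stop outer bot [0.4767 0.1543 0.008 ]
wedge nose top [0.4333 0.2288 0.1641]
225 317; 235 317; 245 316; 255 317; 265 319; 400 317; 440 317; 470 317; 495 317; 505 318; [457 454 456 453 450 453 458 345 338 343 210 200 123 101  61  43  44  48
  49  45  44  44  46  47  81] [130 131 129 131 131 131 126 141 232 235 233 231 229 249 461 468 460 460
 459 457]
[ 95  94  91  96  89  91  91  97 192 198 197 197 202 200 201 199 197 199
 200 196 198 194 192 195 196 196 193 190 170 167 168 169 137  95  87  53
  49]
```

Emit:
send_rows([
  {"linear": [-0.024,0.002,0],"delta_rot": [0,0,1.3],"fingers": 0.005},
  {"linear": [-0.024,0.002,0],"delta_rot": [0,0,0],"fingers": 0.005},
  {"linear": [0,0,0.03],"delta_rot": [0,0,0],"fingers": 0.005},
  {"linear": [0,0,0.03],"delta_rot": [0,0,0],"fingers": 0.005},
  {"linear": [0,0,0.03],"delta_rot": [0,0,0],"fingers": 0.005},
  {"linear": [0,0,0.01],"delta_rot": [0,0,0],"fingers": 0.005},
  {"linear": [0,0,0],"delta_rot": [0,0,0],"fingers": 0.005},
])

```text
clock: 6.9
position: [0.394, 0.1722, 0.0712]
ee_rot: [0.002, 0.72, 0.694, 0.007]
contact_force: [0.2, -0.7, -0.7]
width: 0.0136
```

Run:
```python
from h import *
go([.392,.1795,.046],89)
```

```text
t 6.9 pos [0.394  0.1722 0.0712] xyaw 87.97 z [ 0.013  0.006 -1.   ] F [ 0.2 -0.7 -0.7] w 0.0136
shift now axes [ 0.0071 -0.0026  0.0252] final axes [ 0.0073 -0.0021  0.0252] rot [ 0.73 -0.38 -1.03]
```

Emit:
send_rows([
  {"linear": [0.007,-0.002,0.01],"delta_rot": [0.7,-0.4,-1.0],"fingers": 0.005},
  {"linear": [0,0,0.01],"delta_rot": [0,0,0],"fingers": 0.005},
  {"linear": [0,0,0],"delta_rot": [0,0,0],"fingers": 0.005},
])

```text
clock: 7.15
position: [0.3936, 0.1772, 0.0517]
ee_rot: [0.001, 0.715, 0.699, -0.0]
contact_force: [-1.1, 0.3, -0.5]
width: 0.0131
```

Run:
```python
from h import *
go([.396,.1795,.044],89)
im=save('wrist','w6.png')
go([.396,.1795,.044],89)
cv2.imwrite('pics/w6c.png',cv2.resize(im[240:480,170:470,::-1],None,fx=2.6,fy=2.4,interpolation=cv2.INTER_CUBIC))
```

```text
t 7.15 pos [0.3936 0.1772 0.0517] xyaw 88.66 z [ 0.001 -0.001 -1.   ] F [-1.1  0.3 -0.5] w 0.0131
shift now axes [0.0023 0.0024 0.0077] final axes [0.0023 0.0024 0.0077] rot [ 0.04  0.05 -0.34]
t 7.2 pos [0.3943 0.1774 0.0524] xyaw 88.66 z [ 0.003 -0.    -1.   ] F [-0.5 -0.1  0.8] w 0.0131
shift now axes [0.0021 0.0016 0.0084] final axes [0.0021 0.0016 0.0084] rot [ 0.15  0.02 -0.34]
```

View pics/w6c.png

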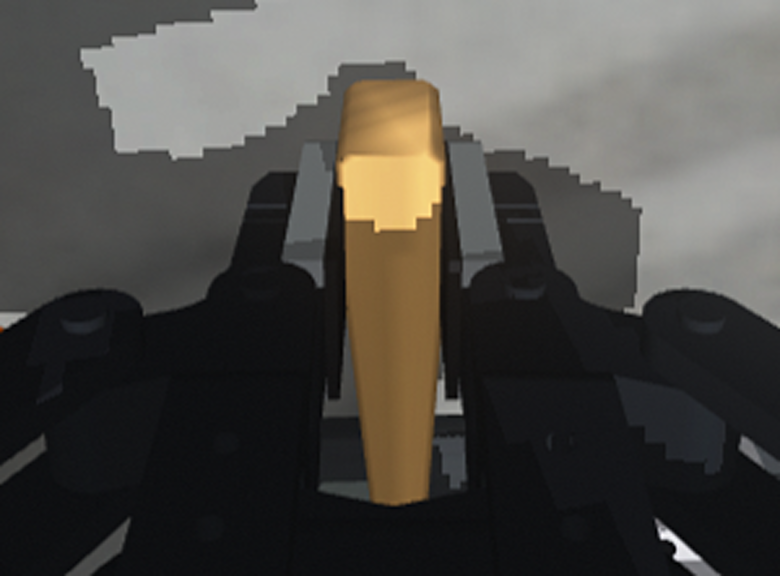

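The view shows the wedge straight in the fingers. The front of the stop is just visible to its left, at crop (345,460), and the gap lies ahead of the nose. I'll lower it and start pushing.

Emit:
send_rows([
  {"linear": [0.002,0.001,0.006],"delta_rot": [0,0,-0.3],"fingers": 0.005},
  {"linear": [0,0.0,0.002],"delta_rot": [0,0,0],"fingers": 0.005},
  {"linear": [0,0.008,0],"delta_rot": [0,0,0],"fingers": 0.005},
  {"linear": [0,0.008,0],"delta_rot": [0,0,0],"fingers": 0.005},
  {"linear": [0,0.0,0],"delta_rot": [0,0,0],"fingers": 0.005},
])

```text
clock: 7.62
position: [0.4127, 0.1789, 0.0468]
ee_rot: [0.001, 0.714, 0.7, 0.002]
contact_force: [-4.6, 0.3, 0.4]
width: 0.0134
```

Run:
```python
from h import *
go([.446,.1795,.0435],89)
```

```text
t 7.62 pos [0.4127 0.1789 0.0468] xyaw 88.86 z [ 0.003  0.001 -1.   ] F [-4.6  0.3  0.4] w 0.0134
shift now axes [0.0012 0.0333 0.0034] final axes [0.0011 0.0333 0.0033] rot [ 0.19 -0.06 -0.14]
```

Emit:
send_rows([
  {"linear": [0.0008,0.004,0.001],"delta_rot": [0,0,0],"fingers": 0.005},
  {"linear": [0,0.003,0.001],"delta_rot": [0,0,0],"fingers": 0.005},
])

```text
clock: 7.78
position: [0.4131, 0.1791, 0.0442]
ee_rot: [-0.004, 0.715, 0.699, -0.004]
contact_force: [-6.2, 3.1, 2.7]
width: 0.0134
```

Run:
```python
from h import *
go([.446,.1795,.0435],89)
im=save('side','s2.png'); u=proj('side',[[.476,.18,.03]])[0].astype(int); print(u)
c=im[u[1]-35:u[1]+35,u[0]-50:u[0]+50,::-1]
cv2.imwrite('pics/s2c.png',cv2.resize(c,None,fx=8,fy=8,interpolation=cv2.INTER_CUBIC))
```

```text
t 7.78 pos [0.4131 0.1791 0.0442] xyaw 88.78 z [-0.012 -0.    -1.   ] F [-6.2  3.1  2.7] w 0.0134
shift now axes [0.0011 0.0329 0.0004] final axes [0.001  0.0329 0.0007] rot [-0.67  0.03 -0.22]
[313 223]
```

View pics/s2c.png

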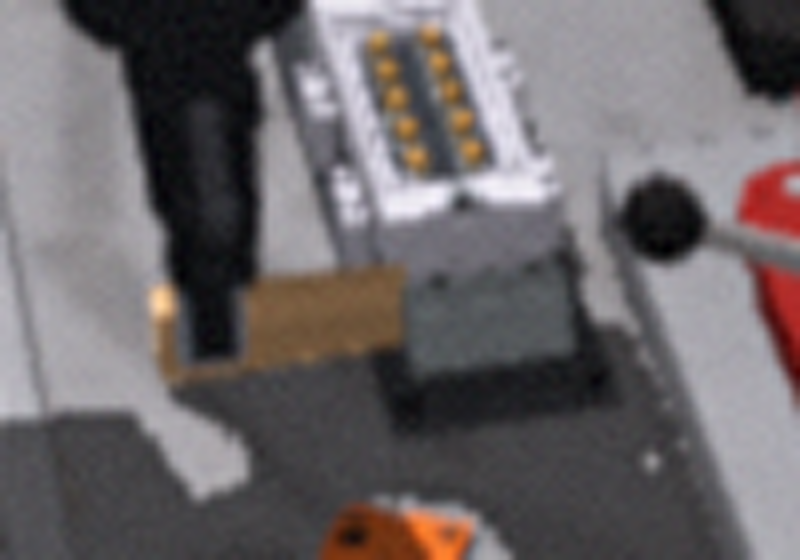

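The side view shows the wedge nose butting at the front of the stop, crop (405,310), and Fy = +3 N means it catches the stop side. I'll back off and shift about 2 mm toward +y.

Emit:
send_rows([
  {"linear": [0,-0.006,0],"delta_rot": [-0.7,0,-0.2],"fingers": 0.005},
  {"linear": [0.003,0,0],"delta_rot": [0,0,0],"fingers": 0.005},
  {"linear": [0,0,0],"delta_rot": [0,0,0],"fingers": 0.005},
  {"linear": [0,0.006,0],"delta_rot": [0,0,0],"fingers": 0.005},
  {"linear": [0,0.006,0],"delta_rot": [0,0,0],"fingers": 0.005},
  {"linear": [0,0.004,0],"delta_rot": [0,0,0],"fingers": 0.005},
])

```text
clock: 8.33
position: [0.427, 0.1827, 0.0453]
ee_rot: [0.003, 0.713, 0.701, 0.003]
contact_force: [-0.4, -0.4, -1.6]
width: 0.0133
```

Run:
```python
from h import *
go([.446,.181,.0435],89)
```

```text
t 8.33 pos [0.427  0.1827 0.0453] xyaw 89.07 z [ 0.008  0.    -1.   ] F [-0.4 -0.4 -1.6] w 0.0133
shift now axes [-0.0014  0.019   0.002 ] final axes [-0.0014  0.019   0.0018] rot [ 0.47 -0.01  0.07]
```

Emit:
send_rows([
  {"linear": [-0.001,0.006,0.001],"delta_rot": [0.5,0,0],"fingers": 0.005},
  {"linear": [0,0.005,0],"delta_rot": [0,0,0],"fingers": 0.005},
  {"linear": [0,0.004,0],"delta_rot": [0,0,0],"fingers": 0.005},
])

```text
clock: 8.58
position: [0.4454, 0.1819, 0.0446]
ee_rot: [-0.001, 0.713, 0.701, 0.001]
contact_force: [-2.3, 4.0, -0.2]
width: 0.0135
```

Run:
```python
from h import *
go([.446,.181,.0435],89)
```

```text
t 8.58 pos [0.4454 0.1819 0.0446] xyaw 89.01 z [ 0.     0.002 -1.   ] F [-2.3  4.  -0.2] w 0.0135
shift now axes [-0.0009  0.0006  0.0011] final axes [-0.0009  0.0006  0.0011] rot [ 0.02 -0.1   0.01]
```

Emit:
send_rows([
  {"linear": [0,0.006,0.001],"delta_rot": [0,0,0],"fingers": 0.005},
  {"linear": [0,0.008,0.0],"delta_rot": [0,0,0],"fingers": 0.005},
])

```text
clock: 8.75
position: [0.4516, 0.1822, 0.0423]
ee_rot: [-0.008, 0.714, 0.7, -0.006]
contact_force: [-21.0, 7.1, 15.6]
width: 0.0137
```

Run:
```python
from h import *
go([.446,.181,.0435],89)
im=save('side','s3.png'); u=proj('side',[[.476,.18,.03]])[0].astype(int)
c=im[u[1]-35:u[1]+35,u[0]-50:u[0]+50,::-1]
cv2.imwrite('pics/s3c.png',cv2.resize(c,None,fx=8,fy=8,interpolation=cv2.INTER_CUBIC))
```

```text
t 8.75 pos [0.4516 0.1822 0.0423] xyaw 88.81 z [-0.02   0.003 -1.   ] F [-21.    7.1  15.6] w 0.0137
shift now axes [-0.0013 -0.0056 -0.0011] final axes [-0.0013 -0.0056 -0.0012] rot [-1.12 -0.14 -0.19]
```

View pics/s3c.png

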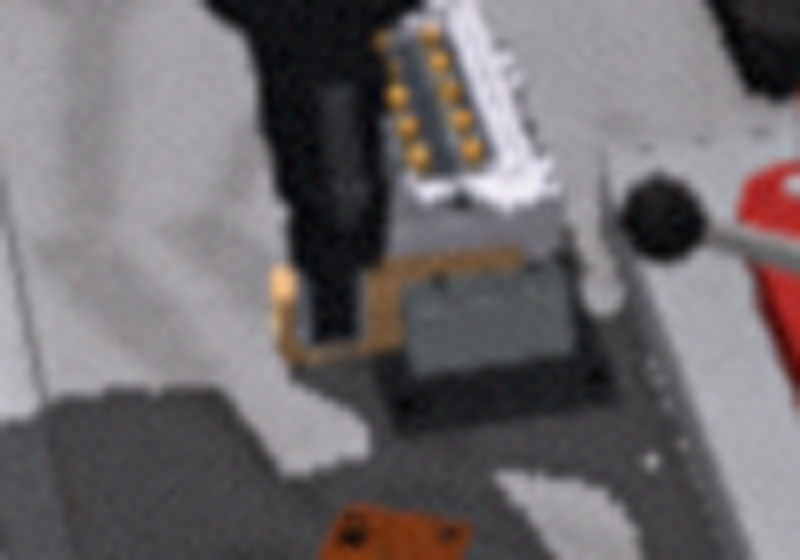

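Emit:
send_rows([
  {"linear": [0,0.006,-0.001],"delta_rot": [-1,0,0],"fingers": 0.005},
  {"linear": [0,0.008,0.0],"delta_rot": [-0.5,0,0],"fingers": 0.005},
  {"linear": [0,0.008,0.0],"delta_rot": [-0.5,0,0],"fingers": 0.005},
])

```text
clock: 9.05
position: [0.4521, 0.1826, 0.0421]
ee_rot: [-0.012, 0.716, 0.698, -0.011]
contact_force: [-16.7, 6.6, 20.5]
width: 0.0133
```

Run:
```python
from h import *
go([.446,.181,.0435],89)
```

```text
t 9.05 pos [0.4521 0.1826 0.0421] xyaw 88.58 z [-0.033  0.002 -0.999] F [-16.7   6.6  20.5] w 0.0133
shift now axes [-0.0017 -0.0061 -0.0012] final axes [-0.0017 -0.006  -0.0014] rot [-1.88 -0.08 -0.42]
```

Emit:
send_rows([
  {"linear": [0,0,-0.001],"delta_rot": [-1,0,0],"fingers": 0.04},
  {"linear": [0,0,0],"delta_rot": [0,0,0],"fingers": 0.04},
  {"linear": [0,0,0],"delta_rot": [0,0,0],"fingers": 0.04},
  {"linear": [0,0,0],"delta_rot": [0,0,0],"fingers": 0.04},
  {"linear": [0,0,-0.02],"delta_rot": [0,0,0],"fingers": 0.04},
  {"linear": [0,0,-0.04],"delta_rot": [0,0,0],"fingers": 0.04},
  {"linear": [0,-0.01,-0.04],"delta_rot": [0,0,0],"fingers": 0.04},
  {"linear": [0,-0.01,-0.04],"delta_rot": [0,0,0],"fingers": 0.04},
])

```text
clock: 9.72
position: [0.4339, 0.1806, 0.1799]
ee_rot: [-0.009, 0.716, 0.698, -0.013]
contact_force: [0.4, 0.6, -0.2]
width: 0.0398
```

Run:
```python
from h import *
go([.43,.182,.2],90)
im=save('wrist','w7.png')
go([.43,.182,.2],90)
for th,z in [('stop_thin',.034),('stop_thick',.034),('lock_body',.046),('wedge',.036)]:
    for r in manip.masks_of(th,'wrist')[:2]:
        q=rect(r['pixels'],'wrist',z); print(th,round(r['p'],2),np.round(r['extent']).tolist(),np.round(q[0],1),np.round(q[1],1),round(q[2],1))
```

```text
t 9.72 pos [0.4339 0.1806 0.1799] xyaw 88.53 z [-0.031 -0.005 -0.999] F [ 0.4  0.6 -0.2] w 0.0398
shift now axes [ 0.0012 -0.0046 -0.02  ] final axes [ 0.0014 -0.0039 -0.0201] rot [-1.79  0.3  -1.48]
t 9.77 pos [0.437  0.182  0.1877] xyaw 88.56 z [-0.018 -0.001 -1.   ] F [1.4 0.3 5.1] w 0.0398
shift now axes [-0.0002 -0.0072 -0.0121] final axes [ 0.     -0.007  -0.0123] rot [-1.02  0.07 -1.44]
stop_thin 0.82 [296.0, 277.0, 319.0, 351.0] [504.5 170.7] [62.1 16.8] 0.4
stop_thick 0.76 [523.0, 271.0, 593.0, 348.0] [499.4 352.9] [62.5 48.3] 1.3
lock_body 0.76 [335.0, 277.0, 547.0, 363.0] [496.2 263.7] [ 63.  149.3] 0.5
wedge 0.85 [314.0, 228.0, 337.0, 341.0] [471.7 182.3] [84.7 14.4] 0.4
```

View pics/w7.png

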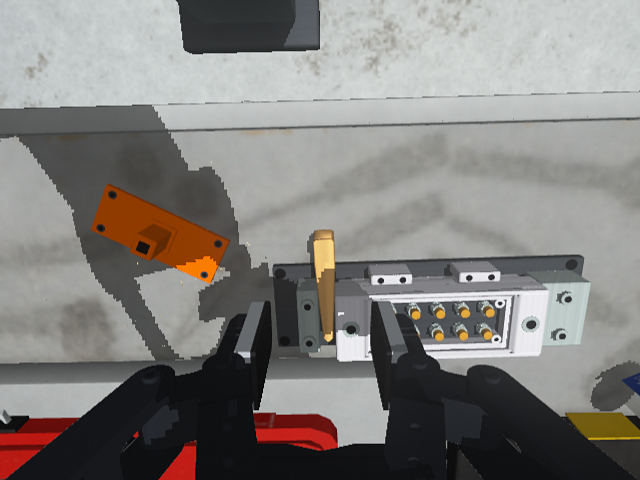

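Image: wedge upright in the gap, top at (324,232) to (329,341); lock end at px 547 hard against the thick stop. I'll centre over the lock and find the recess from the ten brass tumblers.

Emit:
send_rows([
  {"linear": [0.027,-0.006,-0.03],"delta_rot": [-1,0,-1.4],"fingers": 0.08},
  {"linear": [0.027,-0.005,-0.03],"delta_rot": [0,0,0],"fingers": 0.08},
  {"linear": [0.026,-0.005,-0.03],"delta_rot": [0,0,0],"fingers": 0.08},
  {"linear": [0,0,0],"delta_rot": [0,0,0],"fingers": 0.08},
  {"linear": [0,0,0],"delta_rot": [0,0,0],"fingers": 0.08},
])

```text
clock: 10.38
position: [0.4187, 0.2619, 0.2612]
ee_rot: [-0.006, 0.709, 0.705, -0.015]
contact_force: [-0.6, -0.3, -1.4]
width: 0.0804
```

```bash
cat > tum.py <<'E'
from h import *
p,M=st(); C=cam('wrist'); im=save('wrist','w8.png'); hsv=cv2.cvtColor(im,cv2.COLOR_RGB2HSV)
lb=manip.masks_of('lock_body','wrist')[0]; print(lb['p'],np.round(lb['extent']))
x0,y0,x1,y1=[int(v) for v in lb['extent']]
m=cv2.inRange(hsv,(10,110,90),(30,255,255)); k=np.zeros_like(m); k[y0:y1,x0+15:x1]=m[y0:y1,x0+15:x1]
n,_,s,c=cv2.connectedComponentsWithStats(k)
K,R,t=C
for i in range(1,n):
    if s[i,4]<12: continue
    d=R.T@np.linalg.inv(K)@np.r_[c[i],1]; O=-R.T@t; print(s[i,4],c[i].round(1),(O+d*((.043-O[2])/d[2])).round(4))
st()
E
python3 tum.py
```

```text
t 10.38 pos [0.4187 0.2619 0.2612] xyaw 89.76 z [-0.03  -0.012 -0.999] F [-0.6 -0.3 -1.4] w 0.0804
0.63 [496. 208. 575. 233.]
t 10.48 pos [0.4188 0.2612 0.2608] xyaw 89.68 z [-0.03  -0.012 -0.999] F [-0.3 -0.2  0.3] w 0.0801
```

```bash
python3 - <<'E'
s=open('tum.py').read()
a=s.index("lb=");b=s.index("m=cv2")
s=s[:a]+"u=proj('wrist',[[.5,.261,.045]])[0].astype(int); x0,y0,x1,y1=u[0]-90,u[1]-40,u[0]+75,u[1]+40\n"+s[b:]
open('tum.py','w').write(s)
E
python3 tum.py
```

```text
t 10.48 pos [0.4188 0.2612 0.2608] xyaw 89.68 z [-0.03  -0.012 -0.999] F [-0.3 -0.2  0.3] w 0.0801
36 [326.6 288.9] [0.4906 0.2635 0.043 ]
44 [364.5 288.8] [0.4904 0.2985 0.043 ]
32 [288.5 289.5] [0.4911 0.2283 0.043 ]
32 [307.5 289.5] [0.4911 0.2459 0.043 ]
31 [345.5 289. ] [0.4907 0.281  0.043 ]
45 [364.2 306.7] [0.5086 0.2986 0.043 ]
32 [289.3 307.4] [0.5094 0.2286 0.043 ]
33 [308.1 307.4] [0.5093 0.2462 0.043 ]
35 [326.9 307.4] [0.5093 0.2638 0.043 ]
31 [345.5 307. ] [0.5089 0.2812 0.043 ]
t 10.53 pos [0.4185 0.2606 0.2606] xyaw 89.64 z [-0.031 -0.013 -0.999] F [-0.3 -0.8 -0.2] w 0.0798
```

Emit:
send_rows([
  {"linear": [-0.04,0.002,0],"delta_rot": [-1.7,0.7,-0.3],"fingers": 0.05},
  {"linear": [-0.04,0.002,0],"delta_rot": [0,0,0],"fingers": 0.05},
  {"linear": [-0.04,0.002,0],"delta_rot": [0,0,0],"fingers": 0.05},
  {"linear": [-0.04,0.002,0],"delta_rot": [0,0,0],"fingers": 0.05},
  {"linear": [-0.04,0.002,0],"delta_rot": [0,0,0],"fingers": 0.05},
  {"linear": [-0.04,0.002,0],"delta_rot": [0,0,0],"fingers": 0.05},
  {"linear": [-0.04,0.002,0],"delta_rot": [0,0,0],"fingers": 0.05},
  {"linear": [-0.04,0.002,0],"delta_rot": [0,0,0],"fingers": 0.05},
  {"linear": [-0.04,0.002,0],"delta_rot": [0,0,0],"fingers": 0.05},
  {"linear": [-0.04,0.002,0],"delta_rot": [0,0,0],"fingers": 0.05},
  {"linear": [-0.04,0.002,0],"delta_rot": [0,0,0],"fingers": 0.05},
  {"linear": [-0.04,0.002,0],"delta_rot": [0,0,0],"fingers": 0.05},
])

```text
clock: 11.53
position: [0.4294, -0.2334, 0.2407]
ee_rot: [-0.014, 0.708, 0.706, -0.009]
contact_force: [0.2, -0.2, 0.2]
width: 0.0501
```

Run:
```python
from h import *
go([.45,-.3,.2],109)
```

```text
t 11.53 pos [ 0.4294 -0.2334  0.2407] xyaw 89.89 z [-0.033  0.007 -0.999] F [ 0.2 -0.2  0.2] w 0.0501
shift now axes [-0.0669  0.0221  0.0396] final axes [-0.0697 -0.0022  0.0407] rot [ -1.79  -0.7  -19.1 ]
```

Emit:
send_rows([
  {"linear": [-0.033,0.011,0.02],"delta_rot": [0,0,0],"fingers": 0.05},
  {"linear": [-0.03,0.01,0.015],"delta_rot": [0,0,-6.5],"fingers": 0.05},
  {"linear": [0,0,0],"delta_rot": [0,0,-6.5],"fingers": 0.05},
  {"linear": [0,0,0],"delta_rot": [-1.8,-0.7,-6],"fingers": 0.05},
  {"linear": [0,0,0],"delta_rot": [0,0,0],"fingers": 0.05},
])

```text
clock: 11.95
position: [0.4419, -0.312, 0.194]
ee_rot: [-0.006, 0.583, 0.812, 0.0]
contact_force: [-0.1, -0.8, 0.2]
width: 0.0502
```

Run:
```python
from h import *
go([.49,-.3,.05],109)
im=save('wrist','w9.png')
go([.49,-.3,.05],109)
for th in ['cover','parts_tray']:
  for r in manip.masks_of(th,'wrist')[:2]:
    q=rect(r['pixels'],'wrist',.008); print(th,round(r['p'],2),np.round(r['extent']).tolist(),np.round(q[0],1),np.round(q[1],1),round(q[2],1))
```

```text
t 11.95 pos [ 0.4419 -0.312   0.194 ] xyaw 108.66 z [-0.01   0.007 -1.   ] F [-0.1 -0.8  0.2] w 0.0502
shift now axes [-0.0055  0.0504  0.1436] final axes [-0.0043  0.0494  0.144 ] rot [-0.38 -0.58 -0.34]
t 12.0 pos [ 0.442  -0.3118  0.1939] xyaw 108.46 z [-0.01   0.008 -1.   ] F [-0.2  0.3 -0.8] w 0.0501
shift now axes [-0.0055  0.0503  0.1435] final axes [-0.0045  0.0492  0.1439] rot [-0.42 -0.61 -0.53]
cover 0.72 [255.0, 251.0, 377.0, 304.0] [ 495.1 -297.3] [ 44.  100.4] 17.7
parts_tray 0.78 [163.0, 160.0, 439.0, 357.0] [ 489.7 -311.7] [121.1 201.6] 0.3
```

View pics/w9.png

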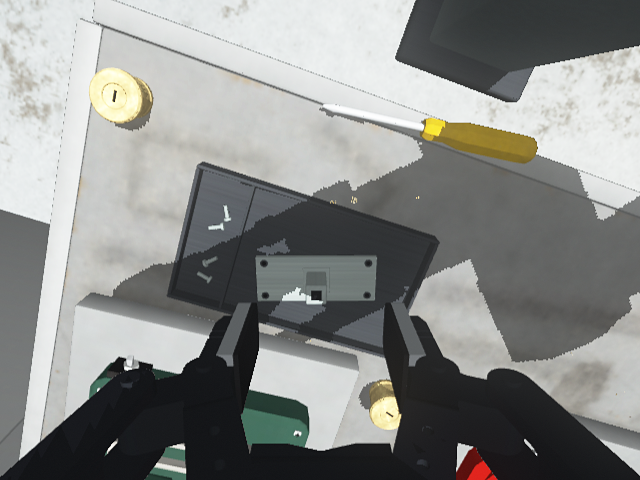

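Run:
```python
from h import *
a=unproj('wrist',[[256,255],[376,255],[376,302],[256,302],[316,278.5]],.008); print(a.round(4))
e=a[1]-a[0]; print(np.degrees(np.arctan2(e[1],e[0])))
b=unproj('wrist',[[317,296]],.038)[0]; print(b)
g=(a[:4].mean(0)+0)/1; g[2]=.034; print(g); go(g,108.5)
```

```text
[[ 0.491  -0.3496  0.008 ]
 [ 0.4601 -0.2562  0.008 ]
 [ 0.5001 -0.2409  0.008 ]
 [ 0.5322 -0.3381  0.008 ]
 [ 0.4955 -0.2964  0.008 ]]
108.34990118429886
[ 0.49650434 -0.29515199  0.038     ]
[ 0.49583703 -0.29621215  0.034     ]
t 12.1 pos [ 0.4433 -0.311   0.1955] xyaw 108.53 z [-0.008  0.006 -1.   ] F [-0.1  0.   1.1] w 0.0501
shift now axes [-0.004   0.0554  0.1612] final axes [-0.0027  0.0545  0.1615] rot [-0.32 -0.48  0.03]
```

Emit:
send_rows([
  {"linear": [-0.003,0.027,0],"delta_rot": [-0.3,-0.5,0],"fingers": 0.05},
  {"linear": [0,0.026,0],"delta_rot": [0,0,0],"fingers": 0.05},
  {"linear": [0,0,0.03],"delta_rot": [0,0,0],"fingers": 0.05},
  {"linear": [0,0,0.03],"delta_rot": [0,0,0],"fingers": 0.05},
  {"linear": [0,0,0.02],"delta_rot": [0,0,0],"fingers": 0.05},
  {"linear": [0,0,0.0],"delta_rot": [0,0,0],"fingers": 0.05},
])

```text
clock: 12.6
position: [0.4992, -0.2949, 0.1169]
ee_rot: [0.004, 0.588, 0.809, -0.001]
contact_force: [0.1, 1.2, -0.4]
width: 0.05
```

Run:
```python
from h import *
go([.4962,-.2958,.036],108.4)
```

```text
t 12.6 pos [ 0.4992 -0.2949  0.1169] xyaw 107.99 z [ 0.006 -0.006 -1.   ] F [ 0.1  1.2 -0.4] w 0.05
shift now axes [ 0.0007 -0.0034  0.0809] final axes [ 0.0001 -0.0031  0.0809] rot [ 0.22  0.44 -0.41]
```

Emit:
send_rows([
  {"linear": [0,-0.003,0.02],"delta_rot": [0.2,0.4,-0.4],"fingers": 0.05},
  {"linear": [0,0,0.025],"delta_rot": [0,0,0],"fingers": 0.05},
  {"linear": [0,0,0.015],"delta_rot": [0,0,0],"fingers": 0.05},
  {"linear": [0,0,0],"delta_rot": [0,0,0],"fingers": 0.05},
  {"linear": [0,0,0],"delta_rot": [0,0,0],"fingers": 0.05},
])

```text
clock: 13.02
position: [0.4995, -0.2951, 0.0602]
ee_rot: [0.003, 0.586, 0.81, -0.0]
contact_force: [0.1, -0.5, 0.6]
width: 0.0499
```

Run:
```python
from h import *
go([.4962,-.2958,.036],108.4)
```

```text
t 13.02 pos [ 0.4995 -0.2951  0.0602] xyaw 108.27 z [ 0.005 -0.004 -1.   ] F [ 0.1 -0.5  0.6] w 0.0499
shift now axes [ 0.0005 -0.0034  0.0242] final axes [ 0.0004 -0.0033  0.0242] rot [ 0.18  0.31 -0.13]
```

Emit:
send_rows([
  {"linear": [0,-0.003,0.012],"delta_rot": [0.2,0.3,0],"fingers": 0.05},
  {"linear": [0,0,0.01],"delta_rot": [0,0,0],"fingers": 0.05},
  {"linear": [0,0,0],"delta_rot": [0,0,0],"fingers": 0.05},
])

```text
clock: 13.27
position: [0.4989, -0.2974, 0.041]
ee_rot: [0.003, 0.586, 0.81, -0.0]
contact_force: [0.3, -0.1, -0.4]
width: 0.05
```

Run:
```python
from h import *
go([.4962,-.2958,.036],108.4)
```

```text
t 13.27 pos [ 0.4989 -0.2974  0.041 ] xyaw 108.25 z [ 0.005 -0.005 -1.   ] F [ 0.3 -0.1 -0.4] w 0.05
shift now axes [ 0.0024 -0.002   0.005 ] final axes [ 0.0024 -0.002   0.005 ] rot [ 0.2   0.34 -0.15]
```

Emit:
send_rows([
  {"linear": [0.002,-0.002,0.004],"delta_rot": [0.2,0.3,-0.1],"fingers": 0.05},
  {"linear": [0,0,0],"delta_rot": [0,0,0],"fingers": 0.01},
  {"linear": [0,0,0],"delta_rot": [0,0,0],"fingers": 0.01},
  {"linear": [0,0,0],"delta_rot": [0,0,0],"fingers": 0.01},
  {"linear": [0,0,0],"delta_rot": [0,0,0],"fingers": 0.01},
  {"linear": [0,0,0],"delta_rot": [0,0,0],"fingers": 0.01},
  {"linear": [0,0,0],"delta_rot": [0,0,0],"fingers": 0.01},
], force=80)

```text
clock: 13.85
position: [0.4966, -0.2967, 0.038]
ee_rot: [0.001, 0.586, 0.811, -0.0]
contact_force: [-0.2, 0.5, -2.5]
width: 0.0144
```

Run:
```python
from h import *
go([.4962,-.2958,.036],108.4)
im=save('wrist','w10.png')
r=manip.masks_of('cover','wrist')[0]; print(r['p'],np.round(r['extent']))
```

```text
t 13.85 pos [ 0.4966 -0.2967  0.038 ] xyaw 108.31 z [ 0.001 -0.001 -1.   ] F [-0.2  0.5 -2.5] w 0.0144
shift now axes [ 0.001  -0.0001  0.002 ] final axes [ 0.001  -0.0001  0.002 ] rot [ 0.04  0.1  -0.09]
0.65 [200. 253. 445. 363.]
```

```bash
cat > cov.py <<'E'
from h import *
p,M=st(); r=manip.masks_of('cover','wrist')[0]['pixels']; C=cam('wrist')
ys,xs=np.nonzero(r); top=[(x,ys[xs==x].min()) for x in range(225,425,25) if (xs==x).any()]; print(top)
row=lambda y:(xs[ys==y].min(),xs[ys==y].max())
for y in (270,290,310): print(y,row(y))
P=unproj('wrist',top,p[2]-.030); print('front edge tool',((P-p)@M)[:,:2].round(4).tolist())
for y in (270,290,310):
    a,b=row(y); print(((unproj('wrist',[[a,y],[b+1,y]],p[2]-.030)-p)@M)[:,:2].round(4).tolist())
E
python3 cov.py
```

```text
t 13.95 pos [ 0.4965 -0.2966  0.0379] xyaw 108.31 z [ 0.001 -0.001 -1.   ] F [ 1.1 -0.1 -1.3] w 0.0143
[(225, np.int64(256)), (250, np.int64(256)), (275, np.int64(256)), (300, np.int64(256)), (325, np.int64(256)), (350, np.int64(256)), (375, np.int64(257)), (400, np.int64(255))]
270 (np.int64(199), np.int64(444))
290 (np.int64(200), np.int64(442))
310 (np.int64(202), np.int64(439))
front edge tool [[-0.0382, -0.0246], [-0.0283, -0.0246], [-0.0184, -0.0246], [-0.0085, -0.0246], [0.0014, -0.0246], [0.0113, -0.0246], [0.0212, -0.0242], [0.031, -0.025]]
[[-0.0491, -0.0186], [0.0494, -0.0186]]
[[-0.0496, -0.0098], [0.0495, -0.0098]]
[[-0.0497, -0.0006], [0.0491, -0.0007]]
```

Emit:
send_rows([
  {"linear": [0,0,-0.01],"delta_rot": [0,0,0],"fingers": 0.01},
  {"linear": [0,0,-0.03],"delta_rot": [0,0,0],"fingers": 0.01},
  {"linear": [0,0,-0.04],"delta_rot": [0,0,0],"fingers": 0.01},
  {"linear": [0,0,-0.04],"delta_rot": [0,0,0],"fingers": 0.01},
  {"linear": [0,0,-0.04],"delta_rot": [0,0,6],"fingers": 0.01},
  {"linear": [0,0,-0.02],"delta_rot": [0,0,6],"fingers": 0.01},
  {"linear": [0,0,0],"delta_rot": [0,0,6],"fingers": 0.01},
  {"linear": [0.04,0,0],"delta_rot": [0,0,0],"fingers": 0.01},
  {"linear": [0.04,0,0],"delta_rot": [0,0,0],"fingers": 0.01},
  {"linear": [0.04,0,0],"delta_rot": [0,0,0],"fingers": 0.01},
  {"linear": [0.04,0,0],"delta_rot": [0,0,0],"fingers": 0.01},
])

```text
clock: 14.92
position: [0.4992, -0.1406, 0.2333]
ee_rot: [0.006, 0.715, 0.699, -0.001]
contact_force: [0.8, -0.2, -1.6]
width: 0.0143
```

Run:
```python
from h import *
go([.48,.26,.22],90.3)
```

```text
t 14.92 pos [ 0.4992 -0.1406  0.2333] xyaw 88.65 z [ 0.008 -0.01  -1.   ] F [ 0.8 -0.2 -1.6] w 0.0143
shift now axes [ 0.4002 -0.0286  0.0094] final axes [ 0.4007 -0.0171  0.0133] rot [ 0.45  0.54 -1.64]
```

Emit:
send_rows([
  {"linear": [0.037,-0.008,0],"delta_rot": [0.4,0.5,-1.6],"fingers": 0.01},
  {"linear": [0.038,-0.006,0],"delta_rot": [0,0,0],"fingers": 0.01},
  {"linear": [0.038,-0.003,0],"delta_rot": [0,0,0],"fingers": 0.01},
  {"linear": [0.038,-0.002,0],"delta_rot": [0,0,0],"fingers": 0.01},
  {"linear": [0.038,-0.002,0],"delta_rot": [0,0,0],"fingers": 0.01},
  {"linear": [0.038,-0.002,0],"delta_rot": [0,0,0],"fingers": 0.01},
  {"linear": [0.038,-0.002,0],"delta_rot": [0,0,0],"fingers": 0.01},
  {"linear": [0.038,0,0],"delta_rot": [0,0,0],"fingers": 0.01},
  {"linear": [0.038,0,0],"delta_rot": [0,0,0],"fingers": 0.01},
  {"linear": [0.03,0,0],"delta_rot": [0,0,0],"fingers": 0.01},
  {"linear": [0,0,0],"delta_rot": [0,0,0],"fingers": 0.01},
])

```text
clock: 15.83
position: [0.4656, 0.2549, 0.2424]
ee_rot: [0.002, 0.704, 0.71, 0.006]
contact_force: [0.1, -0.1, -1.9]
width: 0.0143
```

Run:
```python
from h import *
go([.5015,.263,.11],90.3)
```

```text
t 15.83 pos [0.4656 0.2549 0.2424] xyaw 90.53 z [ 0.012  0.006 -1.   ] F [ 0.1 -0.1 -1.9] w 0.0143
shift now axes [0.0071 0.0343 0.1329] final axes [0.008  0.0359 0.1324] rot [ 0.71 -0.32  0.23]
```

Emit:
send_rows([
  {"linear": [0.008,0.018,0.02],"delta_rot": [0.7,-0.3,0.2],"fingers": 0.01},
  {"linear": [0,0.017,0.03],"delta_rot": [0,0,0],"fingers": 0.01},
  {"linear": [0,0,0.03],"delta_rot": [0,0,0],"fingers": 0.01},
  {"linear": [0,0,0.02],"delta_rot": [0,0,0],"fingers": 0.01},
  {"linear": [0,0,0],"delta_rot": [0,0,0],"fingers": 0.01},
])

```text
clock: 16.25
position: [0.503, 0.2666, 0.1455]
ee_rot: [0.003, 0.702, 0.712, 0.004]
contact_force: [-0.9, -0.7, -2.4]
width: 0.0144
```

Run:
```python
from h import *
go([.5015,.263,.10],90.3)
```

```text
t 16.25 pos [0.503  0.2666 0.1455] xyaw 90.79 z [ 0.01   0.003 -1.   ] F [-0.9 -0.7 -2.4] w 0.0144
shift now axes [-0.0037 -0.002   0.0454] final axes [-0.0036 -0.0015  0.0455] rot [ 0.56 -0.14  0.49]
```

Emit:
send_rows([
  {"linear": [-0.0036,-0.0015,0.02],"delta_rot": [0.6,-0.1,0.5],"fingers": 0.01},
  {"linear": [0,0,0.02],"delta_rot": [0,0,0],"fingers": 0.01},
  {"linear": [0,0,0],"delta_rot": [0,0,0],"fingers": 0.01},
  {"linear": [0,0,0],"delta_rot": [0,0,0],"fingers": 0.01},
])

```text
clock: 16.58
position: [0.5029, 0.2615, 0.1087]
ee_rot: [0.0, 0.706, 0.708, 0.001]
contact_force: [1.1, -0.1, -1.6]
width: 0.0144
```

Run:
```python
from h import *
go([.5015,.263,.086],90.3)
im=save('wrist','w11.png')
go([.5015,.263,.086],90.3)
for th in ('cover','lock_body','stop_thick'):
  for r in manip.masks_of(th,'wrist')[:1]: print(th,r['p'],np.round(r['extent']))
cv2.imwrite('pics/w11c.png',cv2.resize(im[220:400,150:490,::-1],None,fx=2.3,fy=2.3,interpolation=cv2.INTER_CUBIC))
```

```text
t 16.58 pos [0.5029 0.2615 0.1087] xyaw 90.22 z [ 0.001  0.001 -1.   ] F [ 1.1 -0.1 -1.6] w 0.0144
shift now axes [ 0.0015 -0.0015  0.0227] final axes [ 0.0015 -0.0014  0.0227] rot [ 0.08 -0.03 -0.08]
t 16.63 pos [0.503  0.2615 0.1089] xyaw 90.22 z [ 0.002  0.001 -1.   ] F [ 0.4 -0.2 -1.2] w 0.0142
shift now axes [ 0.0015 -0.0015  0.0229] final axes [ 0.0015 -0.0014  0.0229] rot [ 0.1  -0.04 -0.08]
cover 0.92 [  0. 123.  47. 209.]
lock_body 0.81 [169. 207. 482. 321.]
stop_thick 0.83 [456. 202. 544. 310.]
```

View pics/w11c.png

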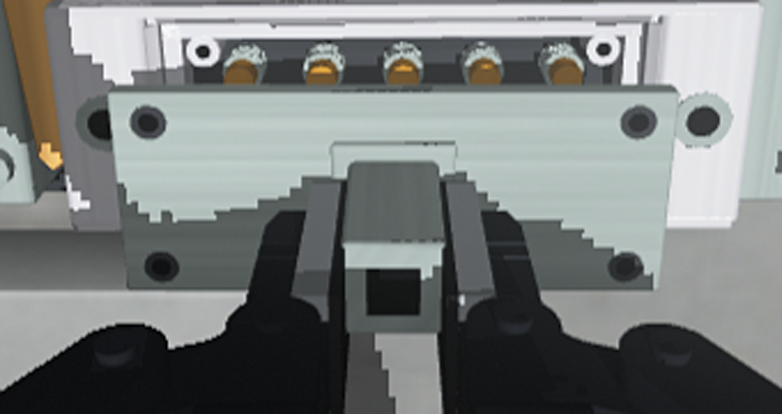

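Run:
```python
from h import *
p,M=st()
f=lambda L:[(150+u/2.3,220+v/2.3) for u,v in L]
print('lock front edge',unproj('wrist',f([(200,5),(600,5)]),.046).round(4).tolist())
print('mouth',unproj('wrist',f([(147,20),(662,18)]),.046).round(4).tolist())
print('tumbler tips',unproj('wrist',f([(240,70),(322,70),(403,69),(485,69),(563,70)]),.043).round(4).tolist())
print('lock screws',unproj('wrist',f([(703,121),(98,125)]),.046).round(4).tolist())
print('plate front bottom',unproj('wrist',f([(111,86),(677,86)]),p[2]-.035).round(4).tolist())
print('plate top front',unproj('wrist',f([(109,93),(678,93)]),p[2]-.030).round(4).tolist())
print('bush top',unproj('wrist',f([(345,242),(442,242)]),p[2]).round(4).tolist())
```

```text
t 16.78 pos [0.5035 0.2621 0.1093] xyaw 90.24 z [ 0.004  0.002 -1.   ] F [-0.8  0.5 -2.4] w 0.0144
lock front edge [[0.4749, 0.2226, 0.046], [0.4746, 0.3047, 0.046]]
mouth [[0.4781, 0.2115, 0.046], [0.4773, 0.3177, 0.046]]
tumbler tips [[0.4901, 0.2296, 0.043], [0.4901, 0.2471, 0.043], [0.4898, 0.2644, 0.043], [0.4897, 0.2819, 0.043], [0.4899, 0.2986, 0.043]]
lock screws [[0.5003, 0.3288, 0.046], [0.5017, 0.1991, 0.046]]
plate front bottom [[0.4817, 0.212, 0.0743], [0.4814, 0.3128, 0.0743]]
plate top front [[0.4811, 0.2131, 0.0793], [0.4807, 0.3114, 0.0793]]
bush top [[0.4923, 0.2552, 0.1093], [0.4923, 0.2693, 0.1093]]
```

The view shows the plate square to the recess. It needs about 2 mm toward +y and 1 mm toward −x, then it can go down.

Emit:
send_rows([
  {"linear": [0.002,-0.0015,0.005],"delta_rot": [0.2,-0.1,0],"fingers": 0.01},
  {"linear": [0,0,0.008],"delta_rot": [0,0,0],"fingers": 0.01},
  {"linear": [0,0,0],"delta_rot": [0,0,0],"fingers": 0.01},
  {"linear": [0,0,0],"delta_rot": [0,0,0],"fingers": 0.01},
])

```text
clock: 17.12
position: [0.5034, 0.2652, 0.0985]
ee_rot: [0.001, 0.705, 0.709, 0.003]
contact_force: [0.1, -0.0, -1.7]
width: 0.0144
```

Run:
```python
from h import *
go([.502,.264,.080],90.3)
```

```text
t 17.12 pos [0.5034 0.2652 0.0985] xyaw 90.26 z [ 0.006  0.002 -1.   ] F [ 0.1 -0.  -1.7] w 0.0144
shift now axes [-0.0012 -0.0015  0.0184] final axes [-0.0011 -0.0014  0.0185] rot [ 0.33 -0.11 -0.04]
```

Emit:
send_rows([
  {"linear": [-0.001,-0.0014,0.004],"delta_rot": [0.3,-0.1,0],"fingers": 0.01},
  {"linear": [0,0,0.006],"delta_rot": [0,0,0],"fingers": 0.01},
  {"linear": [0,-0.0005,0.002],"delta_rot": [0,0,0],"fingers": 0.01},
  {"linear": [0,-0.0005,0],"delta_rot": [0,0,0],"fingers": 0.01},
])

```text
clock: 17.45
position: [0.5008, 0.2641, 0.085]
ee_rot: [-0.0, 0.705, 0.709, -0.0]
contact_force: [0.1, 0.7, -1.9]
width: 0.0142
```

Run:
```python
from h import *
go([.502,.264,.080],90.3)
```

```text
t 17.45 pos [0.5008 0.2641 0.085 ] xyaw 90.28 z [-0. -0. -1.] F [ 0.1  0.7 -1.9] w 0.0142
shift now axes [-0.0002  0.0013  0.005 ] final axes [-0.0002  0.0012  0.005 ] rot [-0.03  0.01 -0.02]
```

Emit:
send_rows([
  {"linear": [0,0.001,0.003],"delta_rot": [0,0,0],"fingers": 0.01},
  {"linear": [0,0,0.003],"delta_rot": [0,0,0],"fingers": 0.01},
  {"linear": [0,0,0.002],"delta_rot": [0,0,0],"fingers": 0.01},
])

```text
clock: 17.7
position: [0.5019, 0.2642, 0.0769]
ee_rot: [-0.0, 0.705, 0.709, -0.0]
contact_force: [-2.6, -1.1, 5.2]
width: 0.0146
```

Run:
```python
from h import *
go([.5015,.264,.076],90.3)
```

```text
t 17.7 pos [0.5019 0.2642 0.0769] xyaw 90.29 z [-0. -0. -1.] F [-2.6 -1.1  5.2] w 0.0146
shift now axes [-0.0002 -0.0004  0.0009] final axes [-0.0002 -0.0004  0.0009] rot [-0.01  0.01 -0.01]
```

Emit:
send_rows([
  {"linear": [0,-0.0005,0.002],"delta_rot": [0,0,0],"fingers": 0.01},
  {"linear": [0,0,0.003],"delta_rot": [0,0,0],"fingers": 0.01},
])

```text
clock: 17.87
position: [0.502, 0.2642, 0.0756]
ee_rot: [0.0, 0.705, 0.709, 0.0]
contact_force: [-9.2, -3.4, 37.0]
width: 0.0144
```

Run:
```python
from h import *
go([.5015,.264,.076],90.3)
```

```text
t 17.87 pos [0.502  0.2642 0.0756] xyaw 90.3 z [ 0.001  0.    -1.   ] F [-9.2 -3.4 37. ] w 0.0144
shift now axes [-0.0002 -0.0005 -0.0004] final axes [-0.0002 -0.0005 -0.0004] rot [ 0.08 -0.   -0.  ]
```

Emit:
send_rows([
  {"linear": [0,-0.001,0.001],"delta_rot": [0,0,0],"fingers": 0.01},
  {"linear": [0,-0.0005,0.0015],"delta_rot": [0,0,0],"fingers": 0.01},
])

```text
clock: 18.03
position: [0.5017, 0.2642, 0.0766]
ee_rot: [0.002, 0.705, 0.709, 0.002]
contact_force: [-2.2, -1.0, 4.5]
width: 0.0141
```

Run:
```python
from h import *
st(); im=save('wrist','w12.png'); st()
for n in ('wrist','side','top'):
  if n!='wrist': manip.get_image(n)
  for th,z in [('cover',.046),('wedge',.036),('lock_body',.046)]:
    for r in manip.masks_of(th,n)[:1]:
      q=rect(r['pixels'],n,z); print(n,th,round(r['p'],2),np.round(r['extent']).tolist(),np.round(q[0],1),np.round(q[1],1),round(q[2],1))
st()
cv2.imwrite('pics/w12c.png',cv2.resize(im[220:460,120:520,::-1],None,fx=2,fy=2))
```

```text
t 18.03 pos [0.5017 0.2642 0.0766] xyaw 90.32 z [ 0.006  0.001 -1.   ] F [-2.2 -1.   4.5] w 0.0141
t 18.08 pos [0.5017 0.2642 0.0765] xyaw 90.32 z [ 0.006  0.001 -1.   ] F [-0.8 -0.6  4. ] w 0.0139
wrist cover 0.75 [197.0, 257.0, 444.0, 366.0] [502.4 264.1] [50.1 99.2] 0.3
wrist wedge 0.82 [94.0, 134.0, 167.0, 326.0] [474.1 189.2] [81.2 25.5] 1.8
wrist lock_body 0.92 [137.0, 226.0, 506.0, 360.0] [495.  263.6] [ 59.3 146.9] 0.6
side cover 0.87 [295.0, 251.0, 321.0, 278.0] [431.2   6.6] [98.7 41.1] 60.9
side wedge 0.68 [296.0, 219.0, 323.0, 232.0] [472.  164.7] [80.8 46.8] 0.4
side lock_body 0.92 [303.0, 185.0, 331.0, 221.0] [497.2 249. ] [ 57.6 169. ] 0.6
top cover 0.78 [318.0, 267.0, 358.0, 295.0] [434.9  54.2] [96.5 41. ] 62.4
top wedge 0.66 [280.0, 253.0, 290.0, 280.0] [473.1 180.8] [18.  75.1] 89.6
top lock_body 0.93 [226.0, 248.0, 286.0, 267.0] [497.7 261.7] [ 52.  151.3] 1.4
t 18.63 pos [0.5017 0.2642 0.076 ] xyaw 90.31 z [ 0.005  0.    -1.   ] F [-0.4 -0.7  5.7] w 0.0142
```

Emit:
send_rows([
  {"linear": [0,-0.0003,0.002],"delta_rot": [0.3,0,0],"fingers": 0.01},
  {"linear": [0,0,0.0023],"delta_rot": [0,0,0],"fingers": 0.01},
])

```text
clock: 18.8
position: [0.5019, 0.2642, 0.0757]
ee_rot: [0.0, 0.705, 0.709, 0.001]
contact_force: [-6.3, -2.1, 21.2]
width: 0.0144
```

Run:
```python
from h import *
st()
for i in range(4): manip.get_image('wrist'); st()
```

```text
t 18.8 pos [0.5019 0.2642 0.0757] xyaw 90.32 z [ 0.002  0.001 -1.   ] F [-6.3 -2.1 21.2] w 0.0144
t 18.85 pos [0.5019 0.2642 0.0757] xyaw 90.33 z [ 0.002  0.001 -1.   ] F [-3.1 -1.5 15.3] w 0.0145
t 18.9 pos [0.5019 0.2642 0.0757] xyaw 90.33 z [ 0.003  0.001 -1.   ] F [-3.5 -2.2 15.1] w 0.0145
t 18.95 pos [0.5019 0.2642 0.0757] xyaw 90.33 z [ 0.003  0.001 -1.   ] F [-3.9 -1.9 15.4] w 0.0144
t 19.0 pos [0.5019 0.2642 0.0757] xyaw 90.33 z [ 0.003  0.001 -1.   ] F [-4.  -1.5 14.9] w 0.0145
```

Run:
```python
from h import *
st(); print(manip.sign_off())
```

```text
t 19.0 pos [0.5019 0.2642 0.0757] xyaw 90.33 z [ 0.003  0.001 -1.   ] F [-4.  -1.5 14.9] w 0.0145
the job is handed in; nothing more can be done
None
```

I handed the job in at 19.0 s. The wedge is in the gap at the thin stop (−y end), the lock is tight against the thick stop, and the steel cover is pressed down in the recess with the fingers still holding it.

**Wedge and lock:** The first try caught the edge of the thin stop, so I backed off and moved about 3 mm toward +y. After that it slid in until it stalled at about 20 N. A close picture showed it upright in the gap with the lock against the thick stop. The thin end is about 37 mm past the lock's front by my estimate; a coarser side view gave about 35 mm.

**Cover:** I gripped it by the bush and lowered it into the recess. It came to a hard stop with the tool at z = 0.0757 m, where flush was predicted at 0.076 m. When I eased the push it sprang up about 1 mm, so I pressed again. It then held still for 0.2 s at about 15 N, with the tool within 0.2° of vertical.

**What I could not confirm:**
- I had used all 12 picture views, so the final seating rests on tool height, force and network masks, not on sight.
- In the top and side views the network's "cover" was the orange look-alike. Only the wrist view's mask (centre 0.502, 0.264) matched the steel cover.
- The camera estimates of the lock's position differed by 2–3 mm, so I set the last correction from a close wrist view.

The bottle, screwdriver, lock cylinder and hex key were never deliberately touched, but I did not re-measure where they stand.

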